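# Set the tension of the boiler cover's spring catch

### The arm

A 6-joint arm with a two-finger parallel gripper is mounted at the origin on the work surface. World frame = base frame: x ahead of the robot, y to its left, z up, the work surface at z = 0. Lengths are in mm, angles in rad, forces in N, time in s.
With the tool pointing down it reaches from about 350 to 875 mm from the base axis. Payload 4.2 kg.
Tool frame: the origin (TCP) lies on the mounting face of the last link; the fingertips stand 173 mm ahead of it and the grasp point (between the pads) lies 155 mm ahead of it; z points along the fingers, y is the direction in which the jaws open and shut (so a half turn about z gives the same grasp; the last joint's range is limited). The gripper opens to 85 mm and grips with 20 to 120 N. Pads are 22 mm wide; open, the fingers measure 114 mm over their backs; the gripper's body (76 mm by 85 mm) begins 54 mm behind the grasp point. The pads swing forward as they close: fully open they stand 13 mm farther back than shut.
Start: joints at [1.517, 0.385, 0.008, 0, -1.194, -0.259], TCP at [192.295, 594.662, 404.712] pointing down, gripper open.
Joint ranges: [-3.14, 3.14], [-1.21, 2.06], [-1.07, 1.41], [-3.16, 2.05], [-2.99, -0.16], [-3.1, 3.1]. Speed limits (rad/s): [2.79, 2.79, 3.14, 3.14, 3.14, 3.14].

### API

Orientations are given as a unit quaternion [x, y, z, w].
In Python, from bench import arm gives the robot as it stands. The module is installed in compiled form; this text tells all that it offers.
- The arm moves only by the tool play_rows, never from a script. Its argument "moves" is a list of rows, each a list of 3 entries, a list of its own where there are three numbers: the shift along the world's x, y, z in units of 30 cm (1.0 is 30 cm), then the turn about the world's z in units of 30 degrees (1.0 is 30 degrees), then the gripper's target within -1 to 1 (shut at 1, half-way at 0, fully open at -1). In form: [[[x, y, z], turn, jaw], ...]. A call has 1 to 12 rows; each row is the pose to reach, as a shift and turn from the pose measured when the call began; what a row does not reach only later rows make up. A row lasts 1/8 s, in which the tool goes at most 62.5 mm and 10.7 degrees, less where a joint would pass 70% of its speed; a pose out of reach is approached as far as the arm can. A call with a number of a shift or a turn outside -1 to 1 is refused whole. A call with a gripper value outside its range is refused whole. The fingers move at their own pace and stop on an object; the grip force is fixed at half the most. Time passes only in rows, so rows that repeat a pose let the fingers close. It gives the time, the measured TCP pose, the force and the opening at its end, in the units of the state.
- arm.read_state(): the state, without advancing time (a new reading comes with each control period).
- arm.get_image(name): name is "side" or "top" or "wrist"; returns a dict with "pixels" (384x512x3 uint8, red, green, blue), "vfov" (degrees; the focal length in pixels is half the picture's height over the tangent of half this angle, whatever the lens; pixels are square), "cx", "cy" (the principal point, pixels), "xyz" and "rotation" of the camera in the world. Camera axes: x right, y up, looking along -z (the intrinsics and any distortion apply to the point x, -y, -z); pixel columns grow to the right and rows downward; lengths in mm; the calibration is good to about 2 mm. The wrist camera is an equidistant fisheye: a pixel r from the principal point sees the ray r / f radians off the axis. A picture is of the moment at which its call begins. There is no depth.
- arm.job_done(): hands the job in, once; it reports no verdict.
Trained networks look in a picture, given as the dict that the camera call returned (one of the last four; its "shot" number tells which), for a name from the list of things; names that differ only in an ending like _2 or _b are one class to them, and where a whole thing is asked for, a point or a joint stands for the part that bears it (a point fixed in the world has none). Each returns a list of dicts, best first, with "conf" (0 to 1); they miss things now and then, are a little off and sometimes report something else, mostly with a low value. They report only what shows in the picture. A call takes as long as a camera call.
- arm.look_for(name, picture): "centre" ([x, y, z] in mm, in world coordinates, good to about 4 mm: the middle of the surface that is visible of it).
The state is a dict: "clock": time; "joints": joint angles; "joint_vel": joint speeds; "joint_efforts": joint torques, N m; "position": TCP position; "ee_rot": TCP orientation; "contact_force": force on the tool from outside, world axes, zero at the start; "wrist_torque": the same for the moment, N m; "gripper_width": finger opening in mm.
Only numpy, scipy, OpenCV 4.12 (cv2) and the standard library are available. Lean on these libraries where they do the work, as an engineer would, in place of code of your own. Each camera call takes 0.05 s, during which the arm holds its last target.

### The job

The spring catch for the boiler's front cover has gone slack. Try it first by pressing the dome rivet at the middle of its steel tongue straight down with a steady 15 N, for about a second, before touching anything else; then shift the tension slide on the housing until that same steady 15 N press, held for about a second, sinks the tongue's tip just level with the step of the gauge post beside it. Never push on the tongue with more than 20 N, leave the tools on the shelf alone, and finish with the tongue let go and the slide left at its new setting.

Things in the scene. Friction and masses are not known exactly. Their poses are not given: they have to be found in the camera images.
- catch: The catch on its setting block, fixed to the shelf: aluminium base plate 310 (x -125 to +185) x 140 (y) x 10 mm, origin on its underside, z up. On its +x part stands a black housing (x +30 to +180, y -55 to +55 mm, top 83 mm above the shelf); the tongue sticks out of its face towards -x; the tension slide runs along a slot in its top.
- tongue (a joint): Bend of the tongue about its root, rad: 0 = level (rest), grows as the tip goes down, 0.39 = lowest stop. The tip is level with the gauge step at 0.13 (tip 17 mm down, rivet 8.5 mm down). As found the catch is too slack: 15 N sinks it well past the step.
- rivet_top (a point): Top of the dome rivet (steel, radius 9 mm, standing 7 mm above the tongue's middle line) at the middle of the tongue, 65 mm from its root; here the tongue is to be pressed. At block x = -35, y = 0, 69 mm above the shelf at rest; it moves down with the tongue.
- tongue_tip (a point): Top of the tongue's rolled tip, 130 mm from the root, 65 mm above the shelf at rest.
- gauge_step (a point): Centre of the top of the gauge post's step, 48 mm above the shelf: the height that the top of the tongue's tip should reach under 15 N. The steel post stands beside the tip (block x -101 to -83, y +17 to +41 mm); its thin back behind the step is 82 mm high.
- tension (a joint): Position of the tension slide, m: 0 = slack end, next to the tongue (block x +60 mm), growing to 0.095 = tight end, away from it (block x +155). Stiff-running, about 6 N; stays where left; found near the slack end. Tightening raises the hold force: hold force plus 0.6 N is proportional to (reading + 0.030), by a factor that differs each time. Right setting: anywhere from about 0.015 to 0.09.
- slide_grip (a point): Centre of the top of the tension slide's thumb piece: grey plastic block 14 (block x) x 26 (block y) x 24 mm high standing above the housing's slot, at y = 0, top 109 mm above the shelf. It rides on the tongue's tail, so it rises up to 20 mm and leans up to 20 mm towards the tongue while the tongue is pressed down.
- pipe_wrench: Bystander: chrome pipe wrench, about 210 x 60 x 18 mm, lying loose; origin under its middle, handle to its -x. Leave alone.
- pliers_a: Bystander: blue-handled pliers, about 170 x 65 x 12 mm, lying loose; origin under the pivot. Leave alone.
- pliers_b: Bystander: blue-handled pliers like the others. Leave alone.
- spirit_level: Bystander: aluminium spirit level, 24 x 400 (its y) x 50 mm, standing on edge; origin under its middle. Leave alone.
- tongue_root (a point): The steel tongue, a spring strip 130 mm long, 22 wide, 2 thick, level at rest 62 mm above the shelf; this point is its root in the housing's face (block x = +30, y = 0), tip 130 mm from it. It is preloaded: a light press on the rivet does not move it; beyond the hold force the rivet sinks about 1.9 mm per newton (0.03 rad per N; 2.2 N m per rad about the root), and it springs back when let go.

How it is judged (in metres and radians):
On the way, in this order (a step that is already met when the one before it is completed fails the run):
1. with the slide still as found, the rivet is pressed steadily with 15 N (within 1 N) for 0.4 s (contact force between the fingers and tongue_c1 between 14 and 16 N and value of joint tension below 0.0085 m), for 0.4 s.
2. after the slide is set, the rivet is pressed steadily with 15 N (within 1 N) for 0.5 s and the tongue's tip is then level with the gauge step (tongue at 0.13 rad within 0.025, about 3 mm at the tip) (contact force between the fingers and tongue_c1 between 14 and 16 N and value of joint tongue between 0.105 and 0.155 rad and value of joint tension above 0.0085 m), for 0.5 s.
At the end, for the whole second after the job is handed in: The tongue is let go and back level (within 0.015 rad), and the tension slide rests at its new setting (more than 8.5 mm from the slack end) (value of joint tongue below 0.015 rad and value of joint tension above 0.0085 m and velocity of joint tension between -0.005 and 0.005 m/s); the robot touches nothing.
It fails at once if the tongue (its strip or its rivet) is pressed with more than 20 N (contact force between anything else and tongue_c0 above 20 N or contact force between anything else and tongue_c1 above 20 N).
It fails at once if one of the tools on the shelf is moved more than 15 mm (distance of any of pipe_wrench, pliers_a, pliers_b, spirit_level from where it was at the start of the episode above 0.015 m).
It also fails if it takes over 72 s, if anything falls off the work surface, if the arm or the gripper's body presses on something with over 40 N, if the wrist force passes 120 N, or if a joint passes its speed limit or range.

## Working session

There is one attempt and no reset: what is moved stays moved. The work goes in short steps, Python scripts to look and compute and a tool call to move; the robot and the scene stay as the last step left them, time stands still between calls to the robot, and variables do not carry over. Pictures are saved under pics/ and viewed, and the job is handed in when it is done.

Besides the shell and the picture viewer there is one more tool, called after "Request:" in YAML: its name, and indented under it one key for each argument. play_rows: Moves the arm, as the interface text tells. Shifts and turns lie within -1 to 1; 1 stands for 30 cm of shift or 30 degrees of turn. Its arguments: {"type":"object","properties":{"moves":{"type":"array"}},"required":["moves"]}

```bash
mkdir -p pics; cat > h.py <<'E'
from bench import arm
import numpy as np, cv2
def shot(n,f):
    p=arm.get_image(n); cv2.imwrite('pics/'+f+'.png',p['pixels'][:,:,::-1]); return p
E
python3 - <<'E'
from h import *
s=arm.read_state()
for k in s: print(k,np.round(s[k],3))
for c in ['side','top','wrist']:
    p=shot(c,c+'0'); print(c,p['vfov'],p['cx'],p['cy'],np.round(p['xyz']),[k for k in p])
    for n in ['catch','rivet_top','tongue_tip','gauge_step','slide_grip','tongue_root','pipe_wrench','pliers_a','spirit_level']:
        print(n,[(np.round(d['centre']).tolist(),round(d['conf'],2)) for d in arm.look_for(n,p)[:3]])
E
```

```text
clock 0.0
joints [ 1.517e+00  3.860e-01  7.000e-03 -1.000e-03 -1.194e+00 -2.590e-01]
joint_vel [-0.001  0.    -0.001 -0.002 -0.     0.001]
joint_efforts [ 0.0000e+00 -3.9229e+01  1.8840e+01  4.1860e+00 -5.0000e-03  0.0000e+00]
position [192.213 594.486 403.616]
ee_rot [ 0.988 -0.156 -0.     0.001]
contact_force [-0.354  0.349  0.713]
wrist_torque [ 0.005 -0.015 -0.04 ]
gripper_width 85.361
side 43.44787248961803 267.42564344126316 200.52998876272085 [  441. -1070.  1431.] ['pixels', 'vfov', 'cx', 'cy', 'xyz', 'rotation', 'shot']
catch [([552.0, 74.0, 38.0], 0.63)]
rivet_top [([487.0, 95.0, 61.0], 0.73)]
tongue_tip [([486.0, 95.0, 63.0], 0.67)]
gauge_step [([552.0, 77.0, 40.0], 0.57)]
slide_grip []
tongue_root [([482.0, 95.0, 64.0], 0.79)]
pipe_wrench [([512.0, 390.0, 14.0], 0.87)]
pliers_a [([500.0, -422.0, 15.0], 0.87), ([329.0, -375.0, 12.0], 0.81)]
spirit_level [([487.0, 98.0, 66.0], 0.74), ([770.0, 4.0, 50.0], 0.73)]
top 53.58569267243921 258.7312507976495 195.747184377849 [ 252.   23. 1432.] ['pixels', 'vfov', 'cx', 'cy', 'xyz', 'rotation', 'shot']
catch [([541.0, 93.0, 29.0], 0.94)]
rivet_top [([481.0, 96.0, 63.0], 0.81)]
tongue_tip [([482.0, 97.0, 65.0], 0.65)]
gauge_step [([538.0, 96.0, 30.0], 0.86)]
slide_grip []
tongue_root [([489.0, 95.0, 62.0], 0.51)]
pipe_wrench [([516.0, 397.0, 13.0], 0.94)]
pliers_a [([502.0, -419.0, 7.0], 0.77), ([330.0, -370.0, 12.0], 0.52)]
spirit_level [([772.0, 39.0, 47.0], 0.84), ([540.0, 93.0, 26.0], 0.71), ([328.0, -364.0, 16.0], 0.52)]
wrist 65.70646984690485 258.9405342146128 195.19344878904613 [259. 573. 374.] ['pixels', 'vfov', 'cx', 'cy', 'xyz', 'rotation', 'shot']
catch []
rivet_top []
tongue_tip []
gauge_step []
slide_grip []
tongue_root []
pipe_wrench []
pliers_a []
spirit_level []
```

View pics/side0.png

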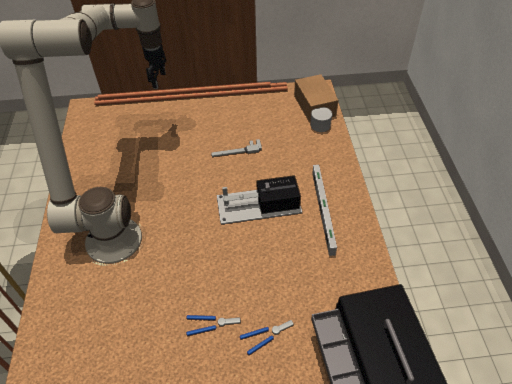

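View pics/top0.png

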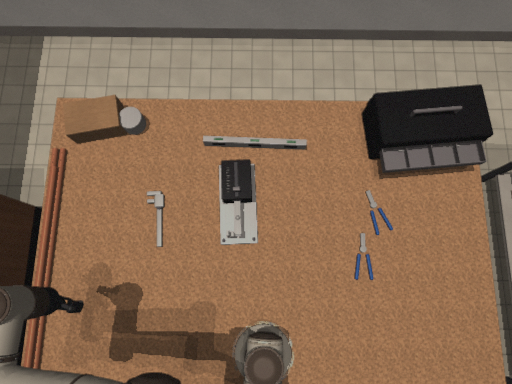

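```bash
python3 - <<'E'
import cv2
a=cv2.imread('pics/top0.png')
b=cv2.imread('pics/side0.png')
cv2.imwrite('pics/crop.png',cv2.resize(a[120:240,280:440],None,fx=5,fy=5,interpolation=2))
cv2.imwrite('pics/crops.png',cv2.resize(b[150:270,220:380],None,fx=5,fy=5,interpolation=2))
E
```

```text
(no output)
```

View pics/crop.png

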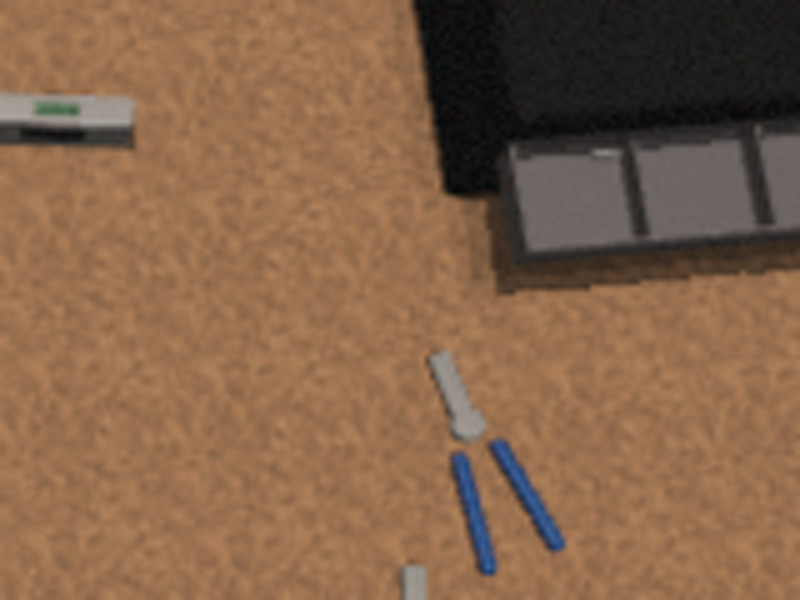

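View pics/crops.png

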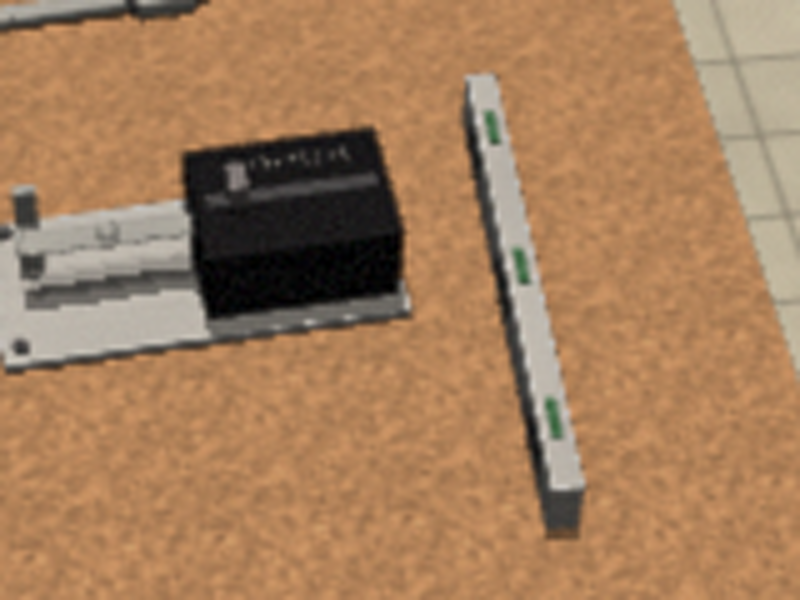

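The side view shows the catch at about (260,200), tongue pointing left. The top view shows it at (238,200). The first top crop missed it, so I'm zooming again.

```bash
python3 - <<'E'
import cv2
a=cv2.imread('pics/top0.png')
b=cv2.imread('pics/side0.png')
cv2.imwrite('pics/crop2.png',cv2.resize(a[150:250,210:270],None,fx=6,fy=6,interpolation=2))
cv2.imwrite('pics/crops2.png',cv2.resize(b[170:230,210:310],None,fx=8,fy=8,interpolation=2))
E
```

```text
(no output)
```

View pics/crop2.png

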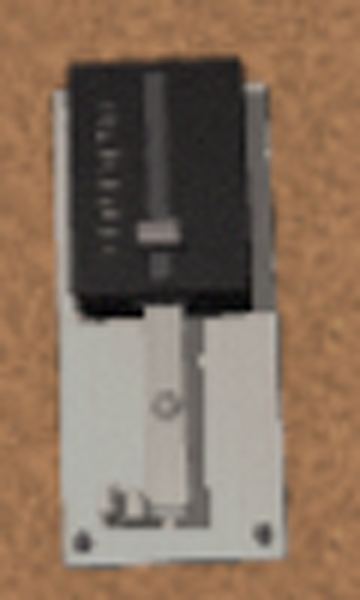

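View pics/crops2.png

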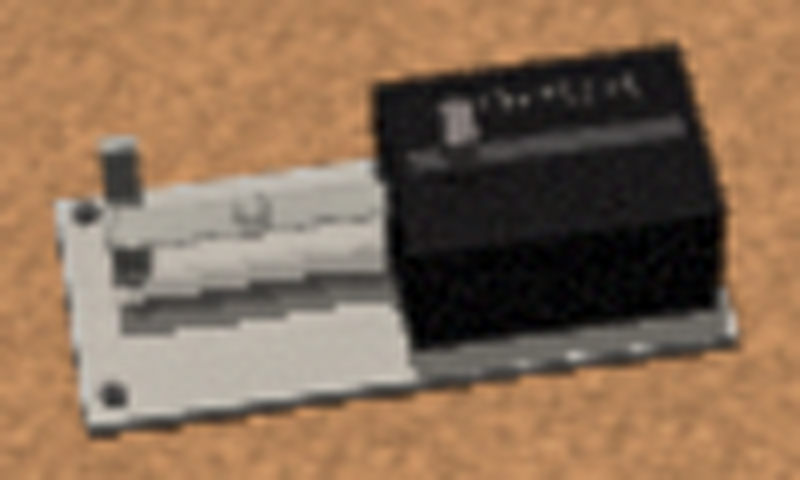

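```bash
cat >> h.py <<'E'
from scipy.spatial.transform import Rotation as R
def Rm(p):
    r=np.array(p['rotation']); return r if r.shape==(3,3) else R.from_quat(r).as_matrix()
def proj(p,P):
    c=(np.atleast_2d(P)-np.array(p['xyz']))@Rm(p)
    f=192/np.tan(np.radians(p['vfov']/2))
    return np.c_[p['cx']+f*c[:,0]/-c[:,2], p['cy']-f*c[:,1]/-c[:,2]]
def blk(q,P):
    P=np.atleast_2d(np.array(P,float)); c,s=np.cos(q[2]),np.sin(q[2])
    return np.c_[q[0]+c*P[:,0]-s*P[:,1], q[1]+s*P[:,0]+c*P[:,1], P[:,2]]
E
cat > fit.py <<'E'
from h import *
from scipy.optimize import least_squares
t=arm.get_image('top'); s=arm.get_image('side')
B=[[-125,70,10],[-125,-70,10],[180,55,83],[180,-55,83],[30,55,83],[30,-55,83],[-35,0,69]]
U=np.array([[65,565],[287,557],[70,65],[240,55],[73,300],[250,292],[166,404]])/6+[210,150]
B2=[[-125,70,10],[-125,-70,10],[185,-70,10],[30,55,83],[180,55,83],[180,-55,83],[30,-55,83],[-35,0,69]]
U2=np.array([[57,203],[90,428],[737,340],[375,85],[680,45],[720,205],[395,252],[252,210]])/8+[210,170]
ft=lambda q:(proj(t,blk(q,B))-U).ravel(); fs=lambda q:(proj(s,blk(q,B2))-U2).ravel()
for f in (ft,fs,lambda q:np.r_[ft(q),fs(q)]):
    r=least_squares(f,[520,95,0]); print(r.x,np.degrees(r.x[2]),np.round(f(r.x).reshape(-1,2),1).tolist())
q=r.x; print('rivet',blk(q,[-35,0,69]))
x=np.array([[160,225]])/6+[210,150]
for k in (60,65,70): print(k,(proj(t,blk(q,[k,0,109]))-[210,150])*6,(proj(s,blk(q,[k,0,109]))-[210,170])*8)
np.save('q.npy',q)
E
python3 fit.py
```

```text
[5.09654536e+02 9.72272050e+01 5.40020539e-02] 3.094089772075632 [[-0.3, 0.5], [0.2, 0.2], [-0.7, -0.5], [0.5, -0.1], [-0.3, -0.2], [0.5, -0.1], [0.1, 0.1]]
[5.14676642e+02 9.33351357e+01 5.18489154e-02] 2.970724027053305 [[-0.8, -0.3], [-1.0, 0.0], [0.2, -0.4], [-0.8, -0.5], [-0.0, -0.6], [1.2, 1.2], [1.4, 0.7], [-0.3, -0.5]]
[5.12378778e+02 9.56611518e+01 5.22444006e-02] 2.993383656959901 [[0.1, -0.2], [0.6, -0.4], [-0.2, -1.3], [1.1, -0.7], [0.1, -1.0], [0.9, -0.8], [0.5, -0.6], [-1.4, -0.7], [-1.6, -0.4], [-0.5, -0.8], [-1.5, -0.9], [-0.7, -1.0], [0.5, 0.7], [0.7, 0.3], [-1.0, -0.9]]
rivet [[477.42653325  93.83342946  69.        ]]
60 [[161.16262747 232.22842137]] [[445.17399107 118.64028138]]
65 [[160.91675747 224.09733813]] [[455.91096214 117.229539  ]]
70 [[160.67128016 215.97924118]] [[466.64137833 115.81965788]]
```

The two-camera fit puts the block at about (511,96) with a yaw of 3°, and the rivet near (476,94,69). I'm moving over it with the jaws shut and the jaw axis turned along block y.

Request:
play_rows:
  moves:
    - [[0.47, -0.9, 0], 0.7, 1]
    - [[0.47, -0.9, 0], 0.7, 1]
    - [[0.47, -0.9, 0], 0.7, 1]
    - [[0.47, -0.9, 0], 0.7, 1]
    - [[0.47, -0.9, 0], 0.7, 1]
    - [[0.47, -0.9, 0], 0.7, 1]
    - [[0.47, -0.9, 0], 0.7, 1]

```text
clock: 2.48
position: [333.4, 324.7, 405.1]
ee_rot: [1.0, 0.027, 0.0, -0.0]
contact_force: [0.2, 0.7, 0.6]
gripper_width: -0.0
```

Request:
play_rows:
  moves:
    - [[0.47, -0.77, -0.2], 0, 1]
    - [[0.47, -0.77, -0.2], 0, 1]
    - [[0.47, -0.77, -0.2], 0, 1]
    - [[0.47, -0.77, -0.2], 0, 1]
    - [[0.47, -0.77, -0.2], 0, 1]
    - [[0.47, -0.77, -0.2], 0, 1]
    - [[0.47, -0.77, -0.2], 0, 1]

```text
clock: 3.35
position: [474.5, 94.9, 345.1]
ee_rot: [1.0, 0.027, 0.0, -0.001]
contact_force: [-0.3, 0.7, -0.5]
gripper_width: -0.0
```

```bash
cat > look.py <<'E'
from h import *
import sys
n=sys.argv[1]
s=arm.read_state(); print(s['clock'],np.round(s['position'],1),np.round(s['contact_force'],2))
p=shot('wrist',n); print(p['cx'],p['cy'],p['vfov'],p['xyz'],np.round(Rm(p),3).tolist())
for k in ['rivet_top','slide_grip','tongue_tip','gauge_step']:
    print(k,[(np.round(d['centre']).tolist(),round(d['conf'],2)) for d in arm.look_for(k,p)[:2]])
q=np.load('q.npy')
def wproj(p,P):
    c=(np.atleast_2d(P)-np.array(p['xyz']))@Rm(p)
    f=192/np.tan(np.radians(p['vfov']/2)); x,y=c[:,0],-c[:,1]
    rr=np.hypot(x,y); th=np.arctan2(rr,-c[:,2])
    return np.c_[p['cx']+f*th*x/rr,p['cy']+f*th*y/rr]
B=[[-35,0,69],[30,55,83],[30,-55,83],[180,55,83],[180,-55,83],[-92,29,48],[60,0,109],[65,0,109]]
print(np.round(wproj(p,blk(q,B)),1).tolist())
a=cv2.resize(p['pixels'][:,:,::-1],None,fx=1.5,fy=1.5,interpolation=2)
for u,v in wproj(p,blk(q,B)): cv2.circle(a,(int(u*1.5),int(v*1.5)),3,(0,0,255),1)
cv2.imwrite('pics/'+n+'b.png',a)
E
python3 look.py w1
```

```text
3.35 [474.5  94.9 345.1] [-0.32  0.68 -0.53]
258.9405342146128 195.19344878904613 65.70646984690485 [544.92461869  99.04829079 314.65998711] [[0.055, 0.96, 0.274], [-0.998, 0.053, 0.015], [-0.0, -0.274, 0.962]]
rivet_top [([504.0, 100.0, 63.0], 0.68), ([572.0, 101.0, 105.0], 0.66)]
slide_grip [([573.0, 102.0, 109.0], 0.74), ([505.0, 97.0, 59.0], 0.41)]
tongue_tip [([505.0, 97.0, 60.0], 0.88)]
gauge_step [([541.0, 95.0, 84.0], 0.94), ([504.0, 98.0, 63.0], 0.41)]
[[260.8, 192.6], [191.0, 117.3], [331.2, 117.8], [195.2, -52.5], [327.8, -51.7], [231.0, 242.5], [261.6, 73.4], [261.6, 66.3]]
```

View pics/w1b.png

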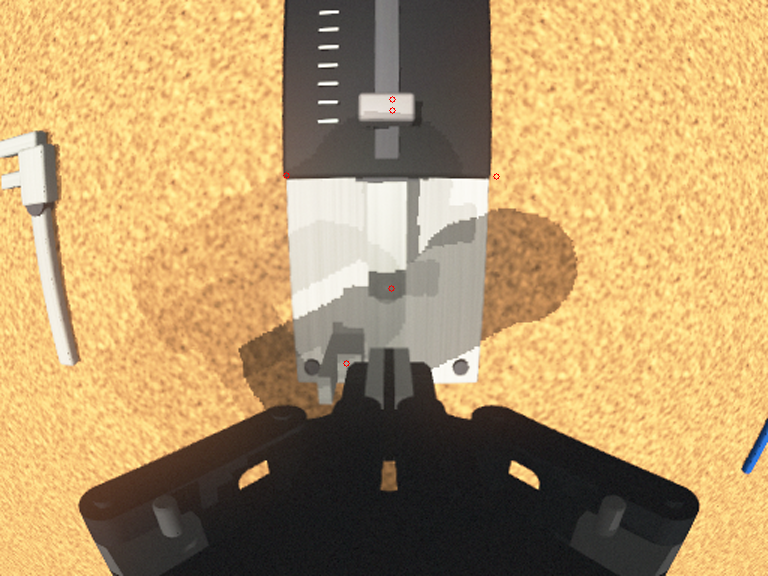

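The wrist view agrees with the model. The housing's front edge at row 178 lies within about 1 mm of the prediction. The thumb piece is at (387,107), close to the slack end, and the strip is centred at column 387, about 1.5 mm to +y of the fit. I'm refining the slide reading from this picture and descending to just above the rivet.

```bash
python3 - <<'E'
import cv2
a=cv2.imread('pics/w1.png')
cv2.imwrite('pics/w1c.png',cv2.resize(a[0:130,180:340],None,fx=5,fy=5,interpolation=2)[:600])
E
sed -i 's/^B=.*/B=[[60,25,83],[70,25,83],[80,25,83],[30,0,83],[53,13,109],[67,13,109],[53,13,83]]/' look.py; sed 's/arm.read_state/arm.read_state/' look.py > look2.py; python3 look2.py w2 | tail -1
```

```text
[[228.6, 77.8], [228.6, 65.3], [228.7, 52.9], [261.0, 115.8], [242.2, 83.1], [242.3, 63.3], [244.1, 86.4]]
```

View pics/w1c.png

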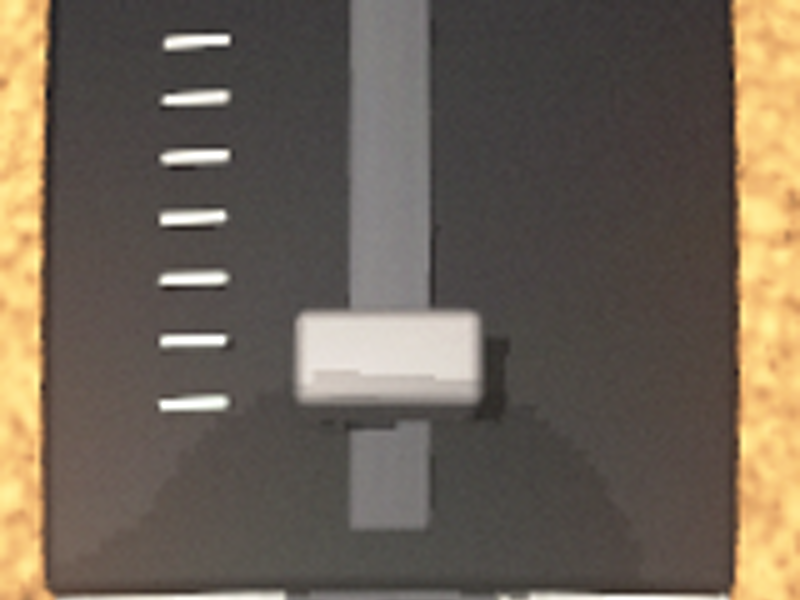

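Request:
play_rows:
  moves:
    - [[0.007, 0.002, -0.1], 0, 1]
    - [[0.007, 0.002, -0.2], 0, 1]
    - [[0.007, 0.002, -0.26], 0, 1]
    - [[0.007, 0.002, -0.29], 0, 1]
    - [[0.007, 0.002, -0.3], 0, 1]
    - [[0.007, 0.002, -0.3], 0, 1]

```text
clock: 4.6
position: [476.7, 94.6, 255.6]
ee_rot: [1.0, 0.027, 0.001, -0.001]
contact_force: [0.3, -0.1, 0.4]
gripper_width: -0.0
```

The slide as found reads about 3 mm: its top edges are at rows 62–80, against ticks 10 mm apart. Now the slow approach onto the rivet.

Request:
play_rows:
  moves:
    - [[0, 0.002, -0.012], 0, 1]
    - [[0, 0.002, -0.024], 0, 1]
    - [[0, 0.002, -0.034], 0, 1]
    - [[0, 0.002, -0.04], 0, 1]
    - [[0, 0.002, -0.044], 0, 1]
    - [[0, 0.002, -0.047], 0, 1]
    - [[0, 0.002, -0.05], 0, 1]
    - [[0, 0.002, -0.05], 0, 1]

```text
clock: 5.6
position: [476.6, 95.2, 240.9]
ee_rot: [1.0, 0.027, 0.001, -0.001]
contact_force: [-1.7, -0.4, 4.8]
gripper_width: 0.2
```

Request:
play_rows:
  moves:
    - [[0, 0, -0.005], 0, 1]
    - [[0, 0, -0.01], 0, 1]
    - [[0, 0, -0.015], 0, 1]
    - [[0, 0, -0.02], 0, 1]
    - [[0, 0, -0.02], 0, 1]

```text
clock: 6.22
position: [476.5, 95.2, 235.3]
ee_rot: [1.0, 0.027, 0.001, -0.001]
contact_force: [-2.6, 0.1, 7.6]
gripper_width: -0.1
```

Request:
play_rows:
  moves:
    - [[0, 0, -0.008], 0, 1]
    - [[0, 0, -0.016], 0, 1]
    - [[0, 0, -0.024], 0, 1]
    - [[0, 0, -0.032], 0, 1]
    - [[0, 0, -0.036], 0, 1]
    - [[0, 0, -0.036], 0, 1]

```text
clock: 6.98
position: [476.9, 95.3, 225.8]
ee_rot: [1.0, 0.027, 0.002, -0.001]
contact_force: [-3.9, -0.9, 12.9]
gripper_width: 0.0
```

Request:
play_rows:
  moves:
    - [[-0.002, 0, -0.005], 0, 1]
    - [[-0.004, 0, -0.009], 0, 1]
    - [[-0.004, 0, -0.009], 0, 1]

```text
clock: 7.35
position: [476.5, 95.4, 224.7]
ee_rot: [1.0, 0.028, 0.003, -0.001]
contact_force: [-2.0, -2.1, 13.6]
gripper_width: 0.2
```

Request:
play_rows:
  moves:
    - [[0, 0, -0.004], 0, 1]
    - [[0, 0, -0.006], 0, 1]
    - [[0, 0, -0.006], 0, 1]
    - [[0, 0, -0.006], 0, 1]
    - [[0, 0, -0.006], 0, 1]
    - [[0, 0, -0.006], 0, 1]

```text
clock: 8.1
position: [476.5, 95.3, 224.2]
ee_rot: [1.0, 0.028, 0.003, -0.001]
contact_force: [-4.6, 0.4, 12.9]
gripper_width: -0.4
```

```bash
python3 - <<'E'
from h import *
for i in range(5):
    p=arm.get_image('side'); s=arm.read_state(); print(s['clock'],np.round(s['position'],1),np.round(s['contact_force'],2))
p=shot('top','tp1')
p=shot('side','sp1')
cv2.imwrite('pics/sp1c.png',cv2.resize(p['pixels'][170:230,210:310,::-1],None,fx=8,fy=8,interpolation=2))
E
```

```text
8.15 [476.6  95.3 224.2] [-4.65 -0.47 13.37]
8.2 [476.5  95.3 224.2] [-3.8  -1.28 12.93]
8.25 [476.5  95.3 224.2] [-4.4  -0.68 12.01]
8.3 [476.5  95.3 224.2] [-3.92 -0.77 12.76]
8.35 [476.5  95.3 224.2] [-4.9  -0.87 12.94]
```

View pics/sp1c.png

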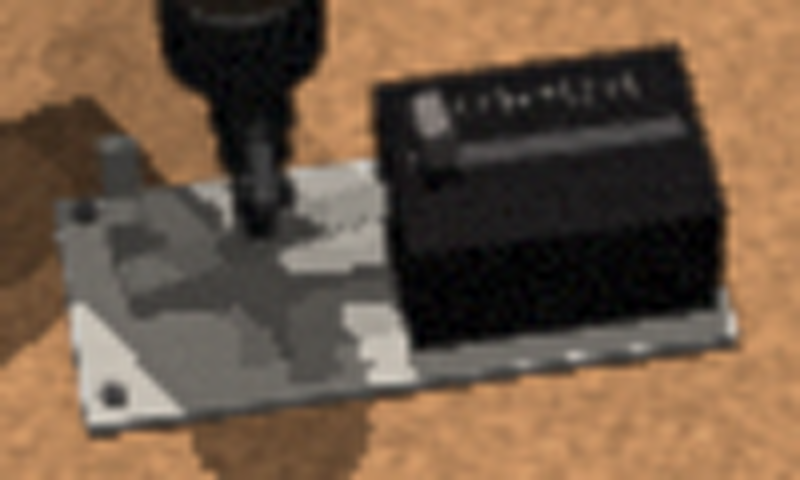

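With the droop included, Fz averages 12.9 N and |F| about 13.6 N, so it needs about 3.4 mm more plus 1.4 mm of arm compliance.

Request:
play_rows:
  moves:
    - [[0, 0, -0.008], 0, 1]
    - [[0, 0, -0.012], 0, 1]
    - [[0, 0, -0.016], 0, 1]
    - [[0, 0, -0.016], 0, 1]
    - [[0, 0, -0.016], 0, 1]

```text
clock: 9.07
position: [476.9, 95.3, 221.0]
ee_rot: [1.0, 0.029, 0.004, -0.001]
contact_force: [-3.9, -2.0, 15.0]
gripper_width: 0.4
```

```bash
cat > f.py <<'E'
from h import *
a=[]
for i in range(8):
    arm.get_image('side'); s=arm.read_state(); a.append(np.r_[s['position'],s['contact_force'],s['wrist_torque']])
a=np.array(a); print(s['clock'],a.mean(0).round(2),a.std(0).round(2),'|F|',np.linalg.norm(a[:,3:6].mean(0)).round(2))
E
python3 f.py
```

```text
9.475 [ 4.7687e+02  9.5320e+01  2.2101e+02 -3.6700e+00 -1.0800e+00  1.4910e+01
 -2.7000e-01  1.1800e+00  0.0000e+00] [0.01 0.01 0.02 0.28 0.62 0.19 0.02 0.03 0.02] |F| 15.39
```

It holds at Fz 14.9 N and |F| 15.4 N, with the tongue about 0.33 rad down, so the hold force is about 4 N. I'll hold a little longer to make up a full second.

```bash
python3 f.py
```

```text
9.875 [ 4.7687e+02  9.5320e+01  2.2101e+02 -4.2200e+00 -1.0800e+00  1.4650e+01
 -2.8000e-01  1.1500e+00  2.0000e-02] [0.01 0.01 0.01 0.38 0.46 0.34 0.03 0.03 0.03] |F| 15.28
```

Request:
play_rows:
  moves:
    - [[0, 0, 0.02], 0, 1]
    - [[0, 0, 0.05], 0, 1]
    - [[0, 0, 0.1], 0, 1]
    - [[0, 0, 0.15], 0, 1]
    - [[0, 0, 0.25], 0, 1]
    - [[0, 0, 0.3], 0, 1]
    - [[0, 0, 0.3], 0, 1]

```text
clock: 10.75
position: [477.1, 95.5, 311.7]
ee_rot: [1.0, 0.029, 0.005, -0.001]
contact_force: [-0.9, 0.1, -0.3]
gripper_width: 0.1
```

```bash
python3 look.py w3
```

```text
10.75 [477.1  95.5 311.7] [-0.85  0.06 -0.26]
258.9405342146128 195.19344878904613 65.70646984690485 [547.82643701  99.83954969 282.02170486] [[0.058, 0.963, 0.264], [-0.998, 0.056, 0.014], [-0.002, -0.264, 0.964]]
rivet_top [([516.0, 101.0, 60.0], 0.73)]
slide_grip [([572.0, 104.0, 109.0], 0.96)]
tongue_tip [([515.0, 95.0, 61.0], 0.67)]
gauge_step [([544.0, 98.0, 86.0], 0.56)]
[[225.3, 79.7], [225.4, 65.2], [225.6, 50.8], [262.9, 124.1], [241.0, 85.9], [241.1, 62.4], [243.4, 89.8]]
```

View pics/w3b.png

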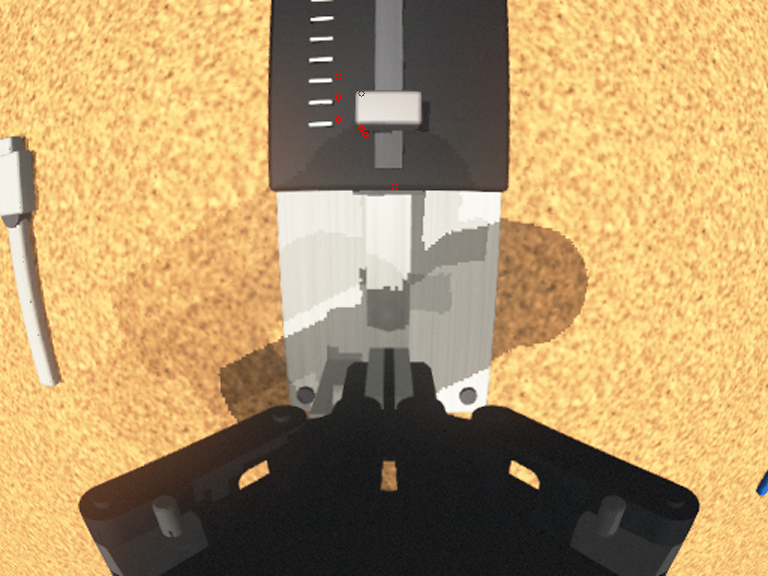

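The slide still reads about 3 mm, and the tongue has sprung back. With H₁ ≈ 4.0 N the factor is about 0.139 N/mm. The target hold force of 10.6 N then needs a reading of about 50 mm. I'm going to the tongue side of the thumb piece to push it.

Request:
play_rows:
  moves:
    - [[0.2, 0.018, 0], 0, 1]
    - [[0.225, 0.018, 0], 0, 1]
    - [[0.225, 0.018, -0.1], 0, 1]
    - [[0.225, 0.018, -0.15], 0, 1]
    - [[0.225, 0.018, -0.15], 0, 1]
    - [[0.235, 0.018, -0.15], 0, 1]
    - [[0.235, 0.018, -0.15], 0, 1]

```text
clock: 11.88
position: [547.6, 100.8, 266.1]
ee_rot: [1.0, 0.029, 0.004, -0.001]
contact_force: [-0.4, 0.0, 0.4]
gripper_width: -0.3
```

Request:
play_rows:
  moves:
    - [[0.01, 0, 0], 0, 1]
    - [[0.02, 0, 0], 0, 1]
    - [[0.02, 0, 0], 0, 1]

```text
clock: 12.25
position: [553.8, 100.8, 266.2]
ee_rot: [1.0, 0.029, 0.004, -0.001]
contact_force: [-0.1, -0.5, 0.2]
gripper_width: -0.0
```

Request:
play_rows:
  moves:
    - [[0.003, 0, 0], 0, 1]
    - [[0.006, 0, 0], 0, 1]
    - [[0.006, 0, 0], 0, 1]

```text
clock: 12.62
position: [554.7, 100.7, 265.9]
ee_rot: [1.0, 0.029, 0.003, -0.0]
contact_force: [-5.1, 0.8, 3.9]
gripper_width: 0.0
```

Request:
play_rows:
  moves:
    - [[0.003, 0, 0], 0, 1]
    - [[0.006, 0, 0], 0, 1]
    - [[0.006, 0, 0], 0, 1]

```text
clock: 13.0
position: [555.7, 100.7, 265.8]
ee_rot: [1.0, 0.029, 0.001, -0.0]
contact_force: [-5.5, 1.5, 3.2]
gripper_width: -0.1
```

Contact came at x≈554.3 with 5.5 N, which matches the 6 N slide and the predicted 555. I'm pushing about 46 mm further along the block axis.

Request:
play_rows:
  moves:
    - [[0.02, 0.001, 0], 0, 1]
    - [[0.04, 0.002, 0], 0, 1]
    - [[0.06, 0.003, 0], 0, 1]
    - [[0.08, 0.004, 0], 0, 1]
    - [[0.1, 0.005, 0], 0, 1]
    - [[0.12, 0.006, 0], 0, 1]
    - [[0.135, 0.007, 0], 0, 1]
    - [[0.148, 0.008, 0], 0, 1]
    - [[0.153, 0.008, 0], 0, 1]
    - [[0.153, 0.008, 0], 0, 1]

```text
clock: 14.25
position: [601.1, 103.1, 265.5]
ee_rot: [1.0, 0.028, 0.0, 0.0]
contact_force: [-4.9, 1.9, 2.8]
gripper_width: -0.1
```

Request:
play_rows:
  moves:
    - [[-0.02, 0, 0], 0, 1]
    - [[-0.05, 0, 0], 0, 1]
    - [[-0.06, 0, 0.1], 0, 1]
    - [[-0.1, 0, 0.15], 0, 1]
    - [[-0.2, -0.01, 0.15], 0, 1]
    - [[-0.3, -0.015, 0.15], 0, 1]
    - [[-0.3, -0.015, 0.15], 0, 1]

```text
clock: 15.12
position: [508.7, 98.1, 310.8]
ee_rot: [1.0, 0.029, -0.0, -0.0]
contact_force: [0.7, -0.0, 0.3]
gripper_width: -0.1
```

```bash
python3 look.py w4
```

```text
15.125 [508.7  98.1 310.8] [ 0.74 -0.01  0.32]
258.9405342146128 195.19344878904613 65.70646984690485 [579.08518407 102.37241417 280.36630211] [[0.058, 0.96, 0.275], [-0.998, 0.055, 0.016], [0.001, -0.275, 0.961]]
rivet_top [([528.0, 99.0, 59.0], 0.85)]
slide_grip [([615.0, 106.0, 108.0], 0.94)]
tongue_tip [([532.0, 100.0, 63.0], 0.87)]
gauge_step []
[[225.7, 123.0], [225.6, 108.0], [225.6, 93.0], [263.2, 167.4], [241.6, 136.5], [241.6, 112.3], [243.9, 133.3]]
```

View pics/w4b.png

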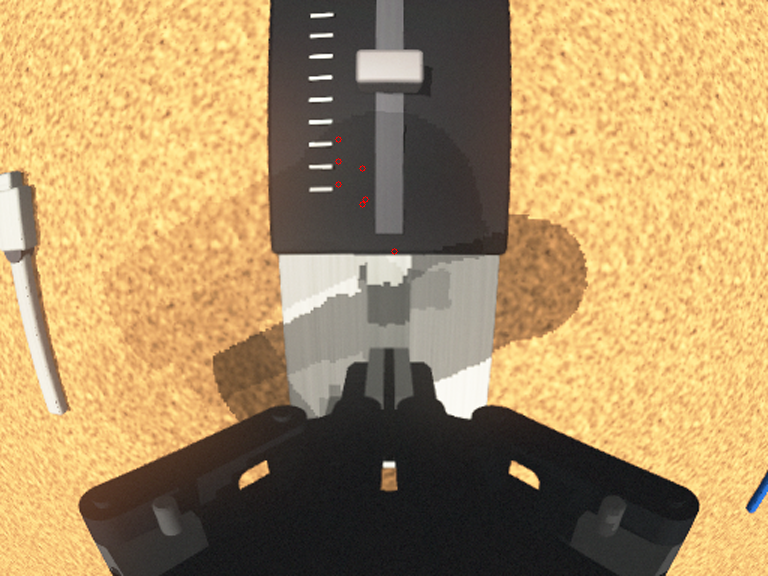

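The slide now sits at about the 50 mm mark (row 67, between ticks once parallax is allowed for). I'm going back over the rivet.

Request:
play_rows:
  moves:
    - [[-0.108, -0.008, 0], 0, 1]
    - [[-0.108, -0.008, -0.1], 0, 1]
    - [[-0.108, -0.008, -0.17], 0, 1]
    - [[-0.108, -0.008, -0.2], 0, 1]
    - [[-0.108, -0.008, -0.217], 0, 1]
    - [[-0.108, -0.008, -0.217], 0, 1]

```text
clock: 16.12
position: [479.6, 96.4, 245.5]
ee_rot: [1.0, 0.028, 0.001, -0.0]
contact_force: [-0.7, -0.1, -0.6]
gripper_width: -0.4
```

Request:
play_rows:
  moves:
    - [[0, 0, -0.003], 0, 1]
    - [[0, 0, -0.006], 0, 1]
    - [[0, 0, -0.009], 0, 1]
    - [[0, 0, -0.011], 0, 1]
    - [[0, 0, -0.013], 0, 1]
    - [[0, 0, -0.015], 0, 1]
    - [[0, 0, -0.015], 0, 1]

```text
clock: 17.0
position: [479.6, 96.5, 242.0]
ee_rot: [1.0, 0.029, 0.001, 0.0]
contact_force: [-2.5, -0.3, 8.6]
gripper_width: 0.1
```

Request:
play_rows:
  moves:
    - [[0, 0, -0.006], 0, 1]
    - [[0, 0, -0.01], 0, 1]
    - [[0, 0, -0.014], 0, 1]
    - [[0, 0, -0.018], 0, 1]
    - [[0, 0, -0.022], 0, 1]
    - [[0, 0, -0.022], 0, 1]

```text
clock: 17.75
position: [479.4, 96.5, 236.8]
ee_rot: [1.0, 0.029, 0.001, 0.0]
contact_force: [-5.2, 1.2, 12.4]
gripper_width: 0.0
```

Request:
play_rows:
  moves:
    - [[0, 0, -0.008], 0, 1]
    - [[0, 0, -0.012], 0, 1]
    - [[0, 0, -0.017], 0, 1]
    - [[0, 0, -0.017], 0, 1]

```text
clock: 18.25
position: [479.4, 96.6, 233.4]
ee_rot: [1.0, 0.029, 0.001, 0.0]
contact_force: [-4.1, 1.3, 14.7]
gripper_width: 0.1
```

```bash
python3 f.py; python3 f.py
```

```text
18.65 [ 4.7934e+02  9.6580e+01  2.3342e+02 -5.2000e+00  3.0000e-01  1.4200e+01
  6.0000e-02  1.5300e+00 -1.0000e-02] [0.01 0.01 0.01 0.5  0.38 0.54 0.02 0.03 0.02] |F| 15.12
19.05 [ 4.7934e+02  9.6570e+01  2.3345e+02 -5.1700e+00  1.6000e-01  1.4040e+01
  5.0000e-02  1.5500e+00  0.0000e+00] [0.01 0.01 0.01 0.56 0.46 0.26 0.03 0.03 0.05] |F| 14.96
```

Fz is 14.1 N and |F| 15.0 N at θ ≈ 0.132, on target. About 5 N of that is sideways drag, so I'll ease the tool towards -x and press slightly more. That puts the force inside the band whether it is counted as Fz or |F|.

Request:
play_rows:
  moves:
    - [[-0.003, 0, -0.006], 0, 1]
    - [[-0.006, 0, -0.007], 0, 1]
    - [[-0.008, 0, -0.008], 0, 1]
    - [[-0.008, 0, -0.008], 0, 1]

```text
clock: 19.55
position: [478.3, 96.7, 233.6]
ee_rot: [1.0, 0.03, 0.003, 0.0]
contact_force: [-0.7, -1.7, 14.5]
gripper_width: -0.0
```

```bash
python3 f.py; python3 f.py
```

```text
19.95 [ 4.7831e+02  9.6710e+01  2.3360e+02 -7.3000e-01 -3.0900e+00  1.4080e+01
 -9.3000e-01  1.9000e-01 -0.0000e+00] [0.01 0.01 0.01 0.39 0.38 0.22 0.01 0.02 0.03] |F| 14.44
20.35 [ 4.7830e+02  9.6710e+01  2.3359e+02 -5.7000e-01 -3.0100e+00  1.4130e+01
 -9.4000e-01  2.0000e-01  1.0000e-02] [0.01 0.01 0.01 0.71 0.6  0.43 0.03 0.03 0.02] |F| 14.46
```

At z = 233.6 (θ ≈ 0.13) the vertical force is 14.1 N. A true 15.0 N vertical press would therefore sink the tongue to about 0.157, so the setting is slightly slack. The hold force is about 9.7 N where 10.6 N is wanted, so I'll push the slide about 6.5 mm further and check again.

Request:
play_rows:
  moves:
    - [[0, 0, 0.03], 0, 1]
    - [[0, 0, 0.15], 0, 1]
    - [[0, 0, 0.26], 0, 1]
    - [[0.15, 0.01, 0.26], 0, 1]
    - [[0.3, 0.018, 0.26], 0, 1]
    - [[0.355, 0.02, 0.26], 0, 1]
    - [[0.355, 0.02, 0.2], 0, 1]
    - [[0.355, 0.02, 0.12], 0, 1]
    - [[0.355, 0.02, 0.108], 0, 1]
    - [[0.355, 0.02, 0.108], 0, 1]
    - [[0.355, 0.02, 0.108], 0, 1]

```text
clock: 21.72
position: [585.1, 102.9, 267.1]
ee_rot: [1.0, 0.03, 0.004, -0.0]
contact_force: [0.9, -0.7, 0.3]
gripper_width: -0.3
```

Request:
play_rows:
  moves:
    - [[0.025, 0.001, 0], 0, 1]
    - [[0.045, 0.002, 0], 0, 1]
    - [[0.055, 0.003, 0], 0, 1]
    - [[0.062, 0.003, 0], 0, 1]
    - [[0.069, 0.004, 0], 0, 1]
    - [[0.077, 0.004, 0], 0, 1]
    - [[0.077, 0.004, 0], 0, 1]

```text
clock: 22.6
position: [607.3, 103.8, 266.9]
ee_rot: [1.0, 0.03, 0.002, 0.0]
contact_force: [-4.9, 0.2, 4.5]
gripper_width: -0.1
```

Request:
play_rows:
  moves:
    - [[-0.02, 0, 0], 0, 1]
    - [[-0.06, 0, 0], 0, 1]
    - [[-0.06, 0, 0.1], 0, 1]
    - [[-0.1, 0, 0.15], 0, 1]
    - [[-0.25, -0.01, 0.15], 0, 1]
    - [[-0.35, -0.02, 0.15], 0, 1]
    - [[-0.44, -0.022, 0.15], 0, 1]
    - [[-0.44, -0.022, 0.05], 0, 1]
    - [[-0.44, -0.022, -0.03], 0, 1]
    - [[-0.44, -0.022, -0.065], 0, 1]
    - [[-0.44, -0.022, -0.065], 0, 1]

```text
clock: 23.98
position: [474.9, 97.1, 247.1]
ee_rot: [1.0, 0.03, 0.002, 0.001]
contact_force: [-0.4, -0.0, 0.3]
gripper_width: -0.0
```

Request:
play_rows:
  moves:
    - [[0, 0, -0.006], 0, 1]
    - [[0, 0, -0.012], 0, 1]
    - [[0, 0, -0.015], 0, 1]
    - [[0, 0, -0.018], 0, 1]
    - [[0, 0, -0.02], 0, 1]
    - [[-0.001, 0, -0.022], 0, 1]
    - [[-0.002, 0, -0.024], 0, 1]
    - [[-0.003, 0, -0.028], 0, 1]
    - [[-0.004, 0, -0.032], 0, 1]
    - [[-0.005, 0, -0.036], 0, 1]
    - [[-0.006, 0, -0.04], 0, 1]
    - [[-0.006, 0, -0.04], 0, 1]

```text
clock: 25.48
position: [474.2, 97.3, 237.3]
ee_rot: [1.0, 0.031, 0.003, 0.001]
contact_force: [-1.6, -2.4, 13.1]
gripper_width: 0.1
```

```bash
python3 f.py
```

```text
25.875 [ 4.7418e+02  9.7260e+01  2.3740e+02 -1.4900e+00 -2.0100e+00  1.3190e+01
 -7.0000e-01  4.1000e-01  0.0000e+00] [0.01 0.01 0.02 0.62 0.4  0.35 0.03 0.05 0.02] |F| 13.43
```

Request:
play_rows:
  moves:
    - [[-0.003, 0.002, -0.01], 0, 1]
    - [[-0.004, 0.003, -0.014], 0, 1]
    - [[-0.004, 0.003, -0.018], 0, 1]
    - [[-0.004, 0.003, -0.018], 0, 1]

```text
clock: 26.38
position: [473.7, 97.6, 234.2]
ee_rot: [0.999, 0.032, 0.005, 0.001]
contact_force: [-1.2, -5.1, 14.8]
gripper_width: 0.5
```

```bash
python3 f.py; python3 f.py
```

```text
26.775 [ 4.7374e+02  9.7630e+01  2.3428e+02 -1.3900e+00 -5.4700e+00  1.4590e+01
 -1.6400e+00  3.8000e-01 -2.0000e-02] [0.01 0.01 0.01 0.49 0.49 0.55 0.02 0.03 0.02] |F| 15.64
27.175 [ 4.7373e+02  9.7620e+01  2.3428e+02 -1.3700e+00 -5.6700e+00  1.5000e+01
 -1.6000e+00  3.8000e-01 -2.0000e-02] [0.01 0.01 0.01 0.36 0.67 0.43 0.02 0.04 0.03] |F| 16.1
```

θ is about 0.12 at Fz 14.8 N, but the y shift raised the side drag (Fy -5.5 N). I'll back it off and hold again.

Request:
play_rows:
  moves:
    - [[-0.004, -0.003, -0.008], 0, 1]
    - [[-0.004, -0.005, -0.008], 0, 1]
    - [[-0.004, -0.005, -0.008], 0, 1]
    - [[-0.004, -0.005, -0.008], 0, 1]

```text
clock: 27.68
position: [473.2, 96.9, 234.2]
ee_rot: [0.999, 0.032, 0.006, 0.0]
contact_force: [-4.0, 2.5, 14.2]
gripper_width: 0.2
```

```bash
python3 f.py; python3 f.py
```

```text
28.075 [473.26  96.89 234.2   -4.4    2.06  14.68   0.66   1.29  -0.  ] [0.   0.01 0.01 0.51 0.52 0.25 0.03 0.02 0.02] |F| 15.46
28.475 [ 4.7325e+02  9.6880e+01  2.3420e+02 -4.1200e+00  2.1100e+00  1.4930e+01
  6.4000e-01  1.2900e+00  1.0000e-02] [0.01 0.01 0.01 0.36 0.43 0.48 0.03 0.02 0.02] |F| 15.63
```

Both measures are in the band now (Fz 14.8 N, |F| 15.5 N, θ ≈ 0.12). I'll do one more hold slightly deeper with less drag, to sit nearer the middle of the tolerance.

Request:
play_rows:
  moves:
    - [[-0.005, -0.001, -0.009], 0, 1]
    - [[-0.007, -0.001, -0.01], 0, 1]
    - [[-0.007, -0.001, -0.01], 0, 1]
    - [[-0.007, -0.001, -0.01], 0, 1]

```text
clock: 28.98
position: [472.4, 96.9, 233.8]
ee_rot: [0.999, 0.033, 0.009, -0.0]
contact_force: [-2.5, -1.4, 14.4]
gripper_width: -0.4
```

```bash
python3 f.py; python3 f.py; python3 - <<'E'
from h import *
p=shot('side','sp2')
cv2.imwrite('pics/sp2c.png',cv2.resize(p['pixels'][170:230,210:310,::-1],None,fx=8,fy=8,interpolation=2))
E
```

```text
29.375 [ 4.7236e+02  9.6930e+01  2.3379e+02 -2.2400e+00 -1.0600e+00  1.5030e+01
 -4.7000e-01  5.5000e-01 -2.0000e-02] [0.01 0.01 0.01 0.52 0.17 0.27 0.02 0.03 0.03] |F| 15.24
29.775 [ 4.7236e+02  9.6940e+01  2.3378e+02 -1.9300e+00 -1.4000e+00  1.4830e+01
 -4.5000e-01  5.6000e-01 -0.0000e+00] [0.01 0.01 0.01 0.43 0.58 0.64 0.02 0.02 0.03] |F| 15.02
```

View pics/sp2c.png

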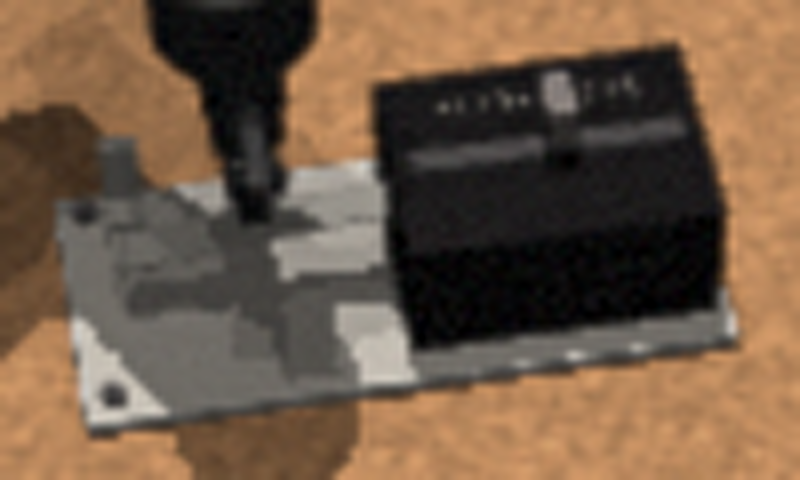

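This hold is near ideal: Fz 14.9 N, |F| 15.1 N, rivet 8.2 mm down (θ ≈ 0.127), kept for about a second. The side view shows the tool on the rivet at (255,215) and the slide out at (560,90). Releasing now.

Request:
play_rows:
  moves:
    - [[0, 0, 0.02], 0, 1]
    - [[0, 0, 0.05], 0, 1]
    - [[0, 0, 0.15], 0, 1]
    - [[0, 0, 0.3], 0, 1]
    - [[0, 0, 0.4], 0, 1]
    - [[0, 0, 0.4], 0, 1]
    - [[0, 0, 0.4], 0, 1]
    - [[0, 0, 0.4], 0, 1]

```text
clock: 30.82
position: [472.1, 96.8, 352.4]
ee_rot: [0.999, 0.033, 0.007, 0.001]
contact_force: [-0.5, 0.2, -0.1]
gripper_width: 0.1
```

```bash
python3 look.py w5; python3 f.py
```

```text
30.825 [472.1  96.8 352.4] [-0.46  0.24 -0.06]
258.9405342146128 195.19344878904613 65.70646984690485 [542.82650341 101.64157954 322.98931878] [[0.066, 0.963, 0.26], [-0.998, 0.063, 0.02], [0.002, -0.261, 0.965]]
rivet_top [([504.0, 100.0, 63.0], 0.65)]
slide_grip [([621.0, 105.0, 110.0], 0.56)]
tongue_tip [([508.0, 98.0, 60.0], 0.78), ([516.0, 393.0, 11.0], 0.42)]
gauge_step [([538.0, 97.0, 82.0], 0.98)]
[[232.8, 80.6], [233.0, 68.5], [233.2, 56.6], [263.7, 117.8], [246.5, 85.8], [246.8, 66.8], [247.8, 89.2]]
31.475 [ 4.7237e+02  9.6940e+01  3.5366e+02  1.8000e-01 -2.7000e-01 -2.7000e-01
  0.0000e+00  2.0000e-02  0.0000e+00] [0.01 0.02 0.14 0.47 0.37 0.31 0.03 0.02 0.03] |F| 0.43
```

View pics/w5b.png

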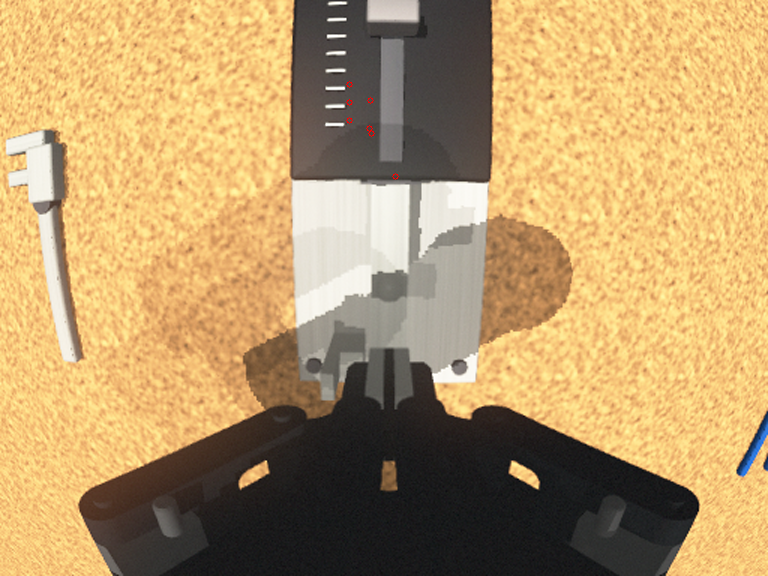

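The wrist view shows the tongue level again, with its strip at (388,230) and the same shape as at the start. The slide is at (393,10), beyond the sixth tick. The arm is clear and reads zero force.

```bash
python3 -c "
from bench import arm
print(arm.job_done())"
```

```text
the job is handed in; nothing more can be done
None
```

The catch is retensioned: a steady 15 N on the rivet now sinks the tongue to about 0.127 rad, against 0.13 for level with the gauge step. I handed the job in at about 31.5 s; no verdict was reported.

- **First test:** with the slide as found (about 3 mm), I held 14.7–14.9 N vertical on the rivet for about a second. The tongue sank to about 0.33 rad, well past the step.
- **Setting the slide:** I pushed it to about 50 mm and pressed again. That was slightly slack, about 0.131 rad at only 14.1 N vertical. I then pushed it on to about 56 mm.
- **Final test:** 14.9 N vertical (15.1 N in total) was held for about a second with the rivet 8.2 mm down.
- **At the end:** the tongue was let go and looked level, the slide stayed at its new setting, and the arm read zero force well clear of everything. The tools on the shelf were never approached.

**Uncertain points:**
- The tongue angle comes from the fingertip height, taking the rivet's rest height as 69 mm (242 mm at the tool). The camera views were too coarse to confirm the tip against the step directly.
- During some holds, up to about 5.7 N of sideways friction made the total force and the vertical force differ by up to 1.1 N. One 0.4 s reading after the second slide setting averaged 16.1 N in total. I eased that off before the final hold.

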